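Arm the parrot's foraging turntable

ROBOT

A 7-joint arm with a two-finger parallel gripper is mounted at the origin on the work surface. World frame = base frame: x ahead of the robot, y to its left, z up, the work surface at z = 0. Lengths are in m, angles in rad, forces in N, time in s.
With the tool pointing down it reaches from about 0.4 to 0.875 m from the base axis. Payload 4.4 kg.
Tool frame: the origin (TCP) lies at the very end of the fingers, on their centre line; the grasp point (between the pads) lies 19 mm behind it; z points along the fingers, y is the line along which they close (so a half turn about z gives the same grasp; the last joint's range is limited). The gripper opens to 85 mm and grips with 20 to 120 N. Pads are 22 mm wide; open, the fingers measure 114 mm over their backs; the gripper's body (76 mm by 85 mm) begins 54 mm behind the grasp point. The pads swing forward as they close: fully open they stand 13 mm farther back than shut.
Start: joints at [1.19, 0.628, 0.038, 1.517, -0.027, 0.996, -0.02], TCP at [0.201, -0.618, 0.231] pointing down, gripper open.
Joint ranges: [-3.06, 3.06], [-0.37, 2.12], [-1.25, 1.32], [0.18, 2.47], [-1.1, 4.24], [0.23, 1.98], [-2.94, 2.94]. Speed limits (rad/s): [2.57, 2.57, 3.14, 3.14, 3.14, 3.14, 3.14].

INTERFACE

Orientations are given as a unit quaternion [x, y, z, w].
In Python, from plant import robot, cams gives the robot as it stands. The module is installed in compiled form; this text tells all that it offers.
- The arm moves only by the tool drive_tool, never from a script. Its argument "increments" is a list of rows, each a list of 5 numbers: the shift along the tool's x, y, z in mm, then the turn about the tool's z in degrees, then the gripper's target within -1 to 1 (fully open at 1, half-way at 0, shut at -1). In form: [[dx, dy, dz, roll, fingers], ...]. A call has 1 to 20 rows; each row shifts and turns the commanded pose from where the row before left it, along the tool's axes as they then stand; what a row does not reach is not made up. A row lasts 1/8 s, in which the tool goes at most 62.5 mm and 10.7 degrees, less where a joint would pass 70% of its speed; a pose out of reach is approached as far as the arm can. A call is refused whole if a number of a shift passes 62.5 or a number of a turn 10.7, either way. A call with a gripper value outside its range is refused whole. The fingers move at their own pace and stop on an object; "force" is the grip in N (left out, the last holds). Time passes only in rows, so rows that do not move let the fingers close. It gives the time, the measured TCP pose, the force, the opening and the grip force at its end, in the units of the state.
- robot.read_state(): the state, without advancing time (a new reading comes with each control period).
- cams.camera(name): name is "side" or "top" or "wrist"; returns a dict with "img" (480x640x3 uint8, blue, green, red), "fx", "fy", "cx", "cy" (pixels), "R" (3x3) and "t" (3): a world point X has camera coordinates R X + t. Camera axes: x right, y down, z forward; pixel columns grow to the right and rows downward; lengths in m; the calibration is good to about 2 mm. A picture is of the moment at which its call begins. There is no depth.
- robot.hand_in(): hands the job in; it is judged then, once.
Trained networks look in the newest picture that a camera, given by its name, has taken for a name from the list of things; names that differ only in an ending like _2 or _b are one class to them, and where a whole thing is asked for, a point or a joint stands for the part that bears it (a point fixed in the world has none). Each returns a list of dicts, best first, with "confidence" (0 to 1); they miss things now and then, are a little off and sometimes report something else, mostly with a low value. They report only what shows in the picture. A call takes as long as a camera call. They do not tell look-alikes from the thing itself.
- cams.silhouettes(camera, name): "region" (480x640 bool, what is visible of it) and "point" ([column, row] in pixels, amid what is visible of it).
- cams.landmark_of(camera, name): "point" ([column, row] in pixels: a listed point, or the origin of a listed thing).
The state is a dict: "t": time; "qpos": joint angles; "qd": joint speeds; "effort": joint torques, N m; "position": TCP position; "orientation": TCP orientation; "ft_force": force on the tool from outside, world axes, zero at the start; "torque": the same for the moment, N m; "gripper_width": finger opening in m; "grasp_force": force on a finger pad.
Only numpy, scipy, OpenCV 4.12 (cv2) and the standard library are available. Lean on these libraries where they do the work, as an engineer would, in place of code of your own. Each camera call takes 0.05 s, during which the arm holds its last target. There are 200 camera calls.

TASK

Arm the parrot's foraging turntable for its afternoon timer at the white control box: press the yellow brake plunger fully down so that it stays down, then push the raised, white-dotted end of the black rocker until it has tipped fully over, then press the green start button fully down, keep it down for a good second and let it come up again. Only push with the fingertips, pick nothing up, and never press the red stop button. Leave the cup on its turntable, the spool, the tin and the purple spinner where they are.

Things in the scene. Friction and masses are not known exactly. Their poses are not given: they have to be found in the camera images.
- console: white-painted birch plywood control box, fixed, 190 x 270 mm and 30 mm high (x, y, z of its own frame); origin at the centre of its underside. The four pods stand on its top in two rows of two, about 80 mm apart, in any order; spool and tin stand on the bare strip along its -y end
- yellow_pod: the brake plunger's fixed round grey housing, 48 mm across, 14 mm high, on the control box; origin at the centre of its underside
- yellow_top (a point): centre of the top face of the yellow brake plunger (28 mm across); moves with it. Up, it is 32 mm above the box top, fully down 22 mm, 8 mm proud of its housing
- yellow (a joint): plunger travel in m: 0 up, 0.010 fully down. Needs about 4 N all the way and stays where it is left (no spring)
- rocker_pod: the rocker's fixed grey housing, 66 x 36 mm and 12 mm high, at any yaw; origin at the centre of its underside on the box top. Its +x axis points to the raised, dotted end of the rocker; the pivot runs along its y axis, 20 mm above the origin
- rocker_dot (a point): centre of the white dot (10 mm across) on the raised half of the black V-shaped rocker (26 mm wide, each half 28 mm long), 21 mm out from the pivot, 7 mm short of the end; moves with the rocker. At joint 0 it lies 19 mm beside the pivot and 29 mm above the box top (that end: 32 mm); fully over, 21 mm beside it and 22 mm above the box top, the dotted half then level
- rocker (a joint): rocker angle in rad: 0 off (dotted end up), 0.36 fully over (dotted end down). Turns against friction of 0.05 N m (about 3 to 5 N pushed down at 20 mm beside the pivot) and stays where it is left
- green_pod: the start button's fixed round grey housing, 48 mm across, 14 mm high, on the control box; origin at the centre of its underside
- green_top (a point): centre of the top face of the green start button (32 mm across); moves with it. Up, it is 28 mm above the box top, fully down 21 mm, 7 mm proud of its housing
- green (a joint): button travel in m: 0 up, 0.007 fully down. Spring: 2 N to start, 6 N fully down; comes up again when let go
- red_top (a point): centre of the top face of the red stop button, same size, height and spring as the green one, in the same kind of housing; not to be pressed
- red (a joint): red button travel in m: 0 up, 0.007 fully down
- cup_rim (a point): centre of the mouth of the orange foraging cup, 66 mm across and 60 mm deep, 84 mm above the shelf; screwed 45 mm off-centre on the white turntable (200 mm across, top 24 mm high), which turns freely by hand; its motor only starts later, by timer
- spool: loose beech spool, 36 mm across, 40 mm high, upright on the control box; origin at the centre of its underside
- tin: loose small aluminium tin with steel lid, 46 mm across, 36 mm high, upright on the control box; origin at the centre of its underside
- spinner: loose toy on the shelf: wooden foot 56 mm across, steel pin, three purple acrylic blades reaching 45 mm from the pin, 58 mm high in all; origin at the centre of its underside
Things that resemble listed ones, but are neither listed nor needed, are in the scene too. There is more than one size of the spinner; the job needs the largest.

How it is judged:
On the way, in this order (a step that is already met when the one before it is completed fails the run):
1. the fingers have pressed the yellow plunger down (8 of its 10 mm) (value of joint yellow above 0.008 m and contact force between the fingers and yellow_pod above 0.5 N), for 0.05 s.
2. the fingers have pushed the rocker over (past 0.29 of 0.36 rad) (value of joint rocker above 0.29 rad and contact force between the fingers and rocker_pod above 0.5 N), for 0.05 s.
3. the fingers keep the green button down (over 5 of its 7 mm) for 0.8 s (value of joint green above 0.005 m and contact force between the fingers and green_pod above 0.5 N), for 0.8 s.
At the end, for the whole second after the job is handed in: Yellow plunger down (over 8 of 10 mm), rocker over (past 0.29 of 0.36 rad), green and red buttons up (within 1.5 mm), cup, spool, tin and spinner at rest within 15 mm of where they started (value of joint yellow above 0.008 m and value of joint rocker above 0.29 rad and value of joint each of green, red below 0.0015 m and not (distance of cup_rim from where it was at the start of the episode above 0.015 m) and not (distance of spool from where it was at the start of the episode above 0.015 m) and not (distance of tin from where it was at the start of the episode above 0.015 m) and not (distance of spinner from where it was at the start of the episode above 0.015 m) and linear speed of each of spool, tin, spinner below 0.02 m/s); the robot touches nothing.
It fails at once if the red stop button is pressed (over 2 mm) (value of joint red above 0.002 m).
It fails at once if the rocker is tipped while the brake plunger is still up (value of joint rocker above 0.16 rad and value of joint yellow below 0.006 m).
It fails at once if the start button is pressed before the rocker is over (value of joint green above 0.003 m and value of joint rocker below 0.24 rad).
It fails at once if the cup on its turntable, spool, tin or spinner is moved, lifted or knocked (over 15 mm) (distance of any of cup_rim, spool, tin, spinner from where it was at the start of the episode above 0.015 m).
It also fails if it takes over 43 s, if anything falls off the work surface, if the arm or the gripper's body presses on something with over 40 N, if the wrist force passes 120 N, or if a joint passes its speed limit or range.

## Working session

There is one attempt and no reset: what is moved stays moved. The work goes in short steps, Python scripts to look and compute and a tool call to move; the robot and the scene stay as the last step left them, time stands still between calls to the robot, and variables do not carry over. Pictures are saved under pics/ and viewed, at most 10 in all, crops included, and the job is handed in when it is done.

Besides the shell and the picture viewer there is one more tool, called after "Call:" by a JSON object that holds its "fn" and its "kwargs". drive_tool: Moves the arm, as the interface text tells. Its arguments: {"type":"object","properties":{"increments":{"type":"array"},"force":{"type":"number"}},"required":["increments"]}

```bash
mkdir -p pics
cat > h.py <<'E'
import numpy as np, cv2
from plant import robot, cams
def ray(c,p):
    d=np.array([(p[0]-c['cx'])/c['fx'],(p[1]-c['cy'])/c['fy'],1.0])
    R=np.array(c['R']);t=np.array(c['t'])
    return -R.T@t, R.T@d
def at_z(c,p,z):
    o,d=ray(c,p); return o+d*(z-o[2])/d[2]
def tri(cs,ps):
    A=np.zeros((3,3));b=np.zeros(3)
    for c,p in zip(cs,ps):
        o,d=ray(c,p); d=d/np.linalg.norm(d); M=np.eye(3)-np.outer(d,d); A+=M;b+=M@o
    return np.linalg.solve(A,b)
E
python3 - <<'E'
from h import *
np.set_printoptions(precision=4,suppress=True)
s=robot.read_state();print(s['t'],s['position'],s['orientation'])
Z={'yellow_top':.062,'rocker_dot':.059,'green_top':.058,'red_top':.058,'yellow_pod':.03,'green_pod':.03,'rocker_pod':.03,'console':0,'spool':.03,'tin':.03,'spinner':0,'cup_rim':.084}
for n in ['top','side']:
    c=cams.camera(n);cv2.imwrite(f'pics/{n}0.png',c['img'])
    for k,z in Z.items():
        for r in cams.landmark_of(n,k)[:3]:
            print(n,k,round(r['confidence'],2),np.round(r['point']),at_z(c,r['point'],z))
E
```

```text
0.0 [ 0.2011 -0.6175  0.2304] [ 0.9876  0.1568 -0.0002 -0.0009]
top yellow_top 0.42 [315. 223.] [ 0.5697 -0.0281  0.062 ]
top rocker_dot 0.63 [312. 255.] [ 0.4917 -0.018   0.059 ]
top green_top 0.66 [343. 234.] [ 0.5436 -0.0944  0.058 ]
top red_top 0.48 [334. 268.] [ 0.4601 -0.0708  0.058 ]
top yellow_pod 0.8 [315. 228.] [ 0.5648 -0.0285  0.03  ]
top green_pod 0.76 [341. 236.] [ 0.5426 -0.0924  0.03  ]
top rocker_pod 0.71 [301. 258.] [0.4883 0.0071 0.03  ]
top spool 0.59 [379. 249.] [ 0.5082 -0.1866  0.03  ]
top tin 0.48 [314. 254.] [ 0.497  -0.0242  0.03  ]
top spinner 0.92 [463. 280.] [ 0.4324 -0.4013  0.    ]
top spinner 0.75 [437. 314.] [ 0.347  -0.3296  0.    ]
top spinner 0.5 [505. 278.] [ 0.4374 -0.507   0.    ]
top cup_rim 0.69 [132. 210.] [0.5991 0.4126 0.084 ]
top cup_rim 0.64 [372. 278.] [ 0.4313 -0.1591  0.084 ]
top cup_rim 0.28 [464. 278.] [ 0.4299 -0.3789  0.084 ]
side yellow_top 0.56 [335. 245.] [ 0.565 -0.026  0.062]
side rocker_dot 0.65 [300. 251.] [ 0.4798 -0.0239  0.059 ]
side green_top 0.42 [333. 272.] [ 0.5433 -0.1024  0.058 ]
side green_top 0.37 [302. 251.] [ 0.4842 -0.0228  0.058 ]
side red_top 0.56 [296. 265.] [ 0.4617 -0.0627  0.058 ]
side yellow_pod 0.7 [337. 253.] [ 0.572  -0.0256  0.03  ]
side green_pod 0.75 [331. 274.] [ 0.5422 -0.0878  0.03  ]
side rocker_pod 0.53 [306. 249.] [0.4976 0.0038 0.03  ]
side console 0.46 [308. 251.] [0.5052 0.02   0.    ]
side spool 0.78 [325. 309.] [ 0.5069 -0.1803  0.03  ]
side tin 0.56 [290. 306.] [ 0.4295 -0.1553  0.03  ]
side spinner 0.96 [272. 390.] [ 0.3582 -0.3314  0.    ]
side spinner 0.76 [328. 466.] [ 0.4402 -0.504   0.    ]
side spinner 0.59 [314. 414.] [ 0.4333 -0.4011  0.    ]
side cup_rim 0.79 [311. 127.] [0.5995 0.4217 0.084 ]
side cup_rim 0.57 [334. 272.] [ 0.5401 -0.1221  0.084 ]
```

View pics/top0.png

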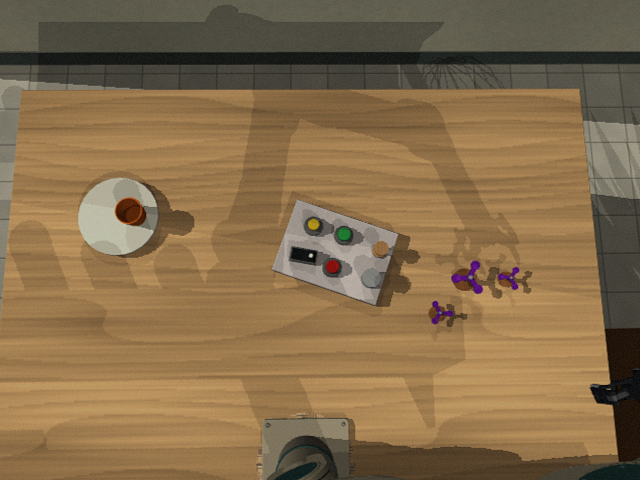

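View pics/side0.png

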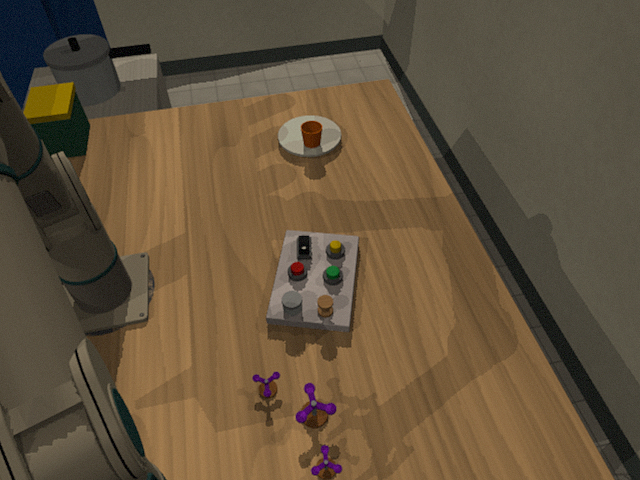

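Top image: yellow (314,225), green (344,234), rocker (303,256) with its dot at (311,255), red (333,267), spool (380,249), tin (372,278). The largest spinner is at (467,278), with two smaller look-alikes at (437,314) and (510,278). The side view agrees. The only things I could confuse are red and green, and the colours settle that. I'll approach at height and check in a wrist-camera crop.

Call:
{"fn": "drive_tool", "kwargs": {"increments": [[29,-28,0,0,-1],[29,-28,0,0,-1],[29,-28,0,0,-1],[29,-28,0,0,-1],[29,-28,0,0,-1],[29,-28,0,0,-1],[29,-28,0,0,-1],[29,-28,0,0,-1],[29,-28,0,0,-1],[29,-28,0,0,-1],[29,-28,0,0,-1],[29,-28,0,0,-1],[29,-28,0,0,-1],[29,-28,0,0,-1],[29,-28,0,0,-1],[25,-28,0,0,-1],[0,0,0,0,-1],[0,0,0,0,-1]], "force": 40}}

```text
t: 3.55
position: [0.4997, -0.0503, 0.2313]
orientation: [0.988, 0.157, -0.0, 0.0]
ft_force: [0.5, -0.2, 1.2]
gripper_width: -0.0003
grasp_force: 0.0
```

Run:
```python
from h import *
np.set_printoptions(precision=4,suppress=True)
s=robot.read_state();print(s['t'],s['position'],s['orientation'],s['gripper_width'],s['ft_force'])
Z={'yellow_top':.062,'rocker_dot':.059,'green_top':.058,'red_top':.058,'yellow_pod':.03,'green_pod':.03,'rocker_pod':.03,'spool':.03,'tin':.03}
c=cams.camera('wrist');cv2.imwrite('pics/w0.png',c['img'])
for k,z in Z.items():
    for r in cams.landmark_of('wrist',k)[:2]:
        print(k,round(r['confidence'],2),np.round(r['point']),at_z(c,r['point'],z))
```

```text
3.55 [ 0.4997 -0.0503  0.2313] [ 0.9877  0.1566 -0.0002  0.0003] -0.00028151447916696686 [ 0.5377 -0.1604  1.2028]
yellow_top 0.9 [314. 130.] [ 0.5652 -0.0245  0.062 ]
yellow_top 0.48 [262. 199.] [ 0.4997 -0.0001  0.062 ]
rocker_dot 0.78 [275. 215.] [ 0.4894 -0.0145  0.059 ]
green_top 0.55 [391. 188.] [ 0.5406 -0.0997  0.058 ]
red_top 0.83 [326. 261.] [ 0.4631 -0.0686  0.058 ]
red_top 0.74 [308. 132.] [ 0.5622 -0.02    0.058 ]
yellow_pod 0.73 [315. 131.] [ 0.5644 -0.0252  0.03  ]
green_pod 0.83 [383. 180.] [ 0.5424 -0.0961  0.03  ]
rocker_pod 0.94 [262. 198.] [0.494  0.0031 0.03  ]
spool 0.69 [456. 247.] [ 0.5048 -0.1841  0.03  ]
tin 0.73 [402. 309.] [ 0.4293 -0.1589  0.03  ]
```

View pics/w0.png

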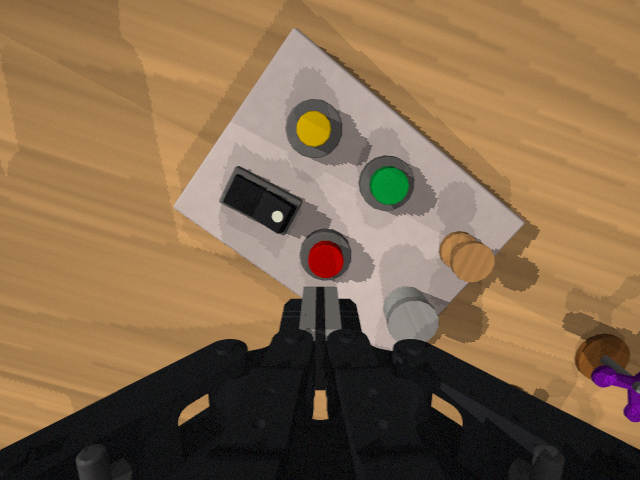

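Wrist view: yellow (314,129), green (390,186), white dot (277,216) on the raised lower-right end of the rocker, red (326,260). The measured positions agree across all three cameras. Next I'll press yellow.

Call:
{"fn": "drive_tool", "kwargs": {"increments": [[24,-1,0,0,-1],[23,-1,0,0,-1],[23,-1,0,0,-1],[0,0,50,0,-1],[0,0,50,0,-1],[0,0,30,0,-1],[0,0,20,0,-1],[0,0,0,0,-1],[0,0,6,0,-1],[0,0,6,0,-1],[0,0,6,0,-1],[0,0,6,0,-1],[0,0,4,0,-1],[0,0,2,0,-1],[0,0,0,0,-1],[0,0,0,0,-1]]}}

```text
t: 6.05
position: [0.566, -0.0251, 0.0521]
orientation: [0.988, 0.157, 0.0, 0.0]
ft_force: [-1.7, 0.1, 8.5]
gripper_width: 0.0004
grasp_force: 4.1
```

Call:
{"fn": "drive_tool", "kwargs": {"increments": [[0,0,2,0,-1],[0,0,0,0,-1]]}}

```text
t: 6.3
position: [0.5661, -0.0252, 0.0519]
orientation: [0.988, 0.157, 0.001, 0.0]
ft_force: [-5.5, -0.1, 24.3]
gripper_width: 0.0003
grasp_force: 12.0
```

Call:
{"fn": "drive_tool", "kwargs": {"increments": [[0,0,-22,0,-1],[0,0,-30,0,-1],[-24,-10,0,0,-1],[-24,-10,0,0,-1],[-23,-11,0,0,-1],[0,0,0,0,-1],[0,0,15,0,-1],[0,0,15,0,-1],[0,0,0,0,-1]]}}

```text
t: 7.42
position: [0.4878, -0.0177, 0.0695]
orientation: [0.988, 0.157, -0.002, -0.0]
ft_force: [-0.2, 0.3, -0.1]
gripper_width: 0.0002
grasp_force: 0.0
```

Run:
```python
from h import *
np.set_printoptions(precision=4,suppress=True)
s=robot.read_state();print(s['t'],s['position'],s['ft_force'])
ims=[]
for n,(u,v) in {'side':(315,255),'wrist':(320,240)}.items():
    c=cams.camera(n)
    if n=='side': ims.append(cv2.resize(c['img'][205:305,255:375],(480,400),interpolation=cv2.INTER_CUBIC))
    else: ims.append(cv2.resize(c['img'],(320,240)))
    for k,z in {'rocker_dot':.059,'yellow_top':.052,'rocker_pod':.03}.items():
        for r in cams.landmark_of(n,k)[:1]: print(n,k,round(r['confidence'],2),np.round(r['point']),at_z(c,r['point'],z))
ims[1]=cv2.copyMakeBorder(ims[1],0,160,0,0,0)
cv2.imwrite('pics/r0.png',np.hstack(ims))
```

```text
7.425 [ 0.4878 -0.0177  0.0695] [-0.1502  0.3439 -0.0945]
side yellow_top 0.5 [334. 248.] [ 0.5625 -0.0253  0.052 ]
side rocker_pod 0.69 [308. 248.] [0.5046 0.0045 0.03  ]
wrist rocker_dot 0.79 [314. 295.] [ 0.4881 -0.0155  0.059 ]
wrist yellow_top 0.83 [392. 128.] [ 0.5653 -0.0237  0.052 ]
wrist rocker_pod 0.73 [284. 252.] [0.4935 0.0029 0.03  ]
```

View pics/r0.png

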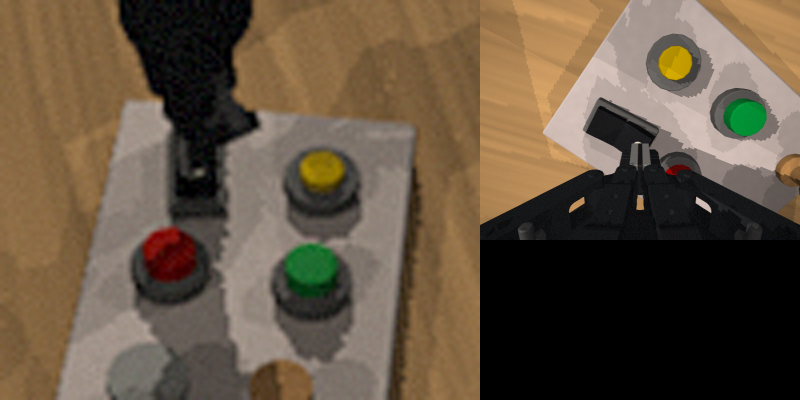

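The yellow plunger sits low in its housing now, and the fingertips are over the dot. Next is the rocker.

Call:
{"fn": "drive_tool", "kwargs": {"increments": [[0,0,4,0,-1],[0,0,4,0,-1],[0,0,4,0,-1],[0,0,3,0,-1],[0,0,3,0,-1],[0,0,1,0,-1],[0,0,0,0,-1],[0,0,0,0,-1]]}}

```text
t: 8.82
position: [0.4885, -0.0169, 0.0522]
orientation: [0.988, 0.157, 0.0, -0.0]
ft_force: [0.0, 0.3, 0.1]
gripper_width: 0.0
grasp_force: 0.0
```

Call:
{"fn": "drive_tool", "kwargs": {"increments": [[0,0,2,0,-1],[0,0,1,0,-1],[0,0,0,0,-1],[0,0,0,0,-1]]}}

```text
t: 9.32
position: [0.4887, -0.017, 0.0516]
orientation: [0.988, 0.157, 0.001, -0.0]
ft_force: [-4.0, 1.2, 27.1]
gripper_width: 0.0002
grasp_force: 13.6
```

Hard stop at the expected height for fully over. Lift, move above green and check.

Call:
{"fn": "drive_tool", "kwargs": {"increments": [[0,0,-25,0,-1],[0,0,-35,0,-1],[7,24,0,0,-1],[6,23,0,0,-1],[6,23,0,0,-1],[6,23,0,0,-1],[0,0,0,0,-1],[0,0,20,0,-1],[0,0,10,0,-1],[0,0,0,0,-1]]}}

```text
t: 10.58
position: [0.54, -0.0973, 0.0786]
orientation: [0.988, 0.157, -0.001, -0.001]
ft_force: [0.2, 0.2, -0.1]
gripper_width: -0.0001
grasp_force: 0.0
```

Run:
```python
from h import *
np.set_printoptions(precision=4,suppress=True)
s=robot.read_state();print(s['t'],s['position'],s['ft_force'])
c=cams.camera('side');a=cv2.resize(c['img'][215:315,265:365],(400,400),interpolation=cv2.INTER_CUBIC)
c=cams.camera('wrist');b=cv2.resize(c['img'],(400,300))
for k,z in {'rocker_dot':.052,'green_top':.058,'green_pod':.03}.items():
    for r in cams.landmark_of('wrist',k)[:1]: print(k,round(r['confidence'],2),np.round(r['point']),at_z(c,r['point'],z))
cv2.imwrite('pics/g0.png',np.hstack([a,cv2.copyMakeBorder(b,0,100,0,0,0)]))
```

```text
10.575 [ 0.54   -0.0973  0.0786] [ 0.161   0.1708 -0.1208]
rocker_dot 0.63 [132. 330.] [ 0.4878 -0.0169  0.052 ]
green_top 0.8 [319. 288.] [ 0.5403 -0.0974  0.058 ]
green_pod 0.7 [323. 263.] [ 0.543 -0.099  0.03 ]
```

View pics/g0.png

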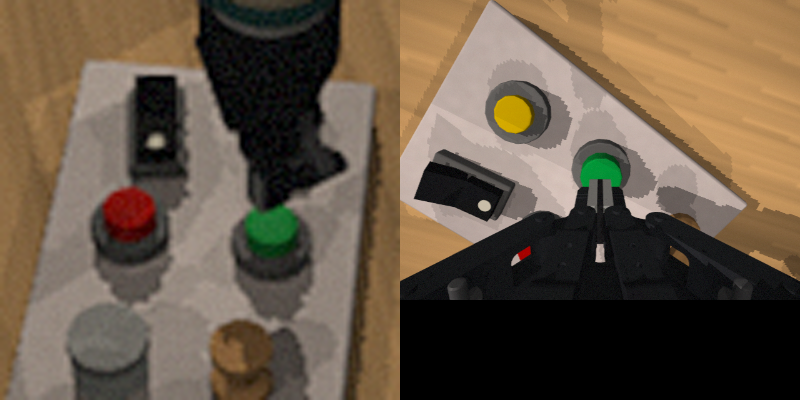

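The rocker is over, with its far end raised and the dotted half level. The fingers are centred on green, so I'll press and hold.

Call:
{"fn": "drive_tool", "kwargs": {"increments": [[1,0,10,0,-1],[0,0,6,0,-1],[0,0,5,0,-1],[0,0,5,0,-1],[0,0,4,0,-1],[0,0,0,0,-1],[0,0,0,0,-1],[0,0,0,0,-1],[0,0,0,0,-1],[0,0,0,0,-1],[0,0,0,0,-1],[0,0,0,0,-1],[0,0,0,0,-1],[0,0,0,0,-1],[0,0,0,0,-1],[0,0,0,0,-1],[0,0,0,0,-1]]}}

```text
t: 12.95
position: [0.5418, -0.098, 0.0509]
orientation: [0.988, 0.157, 0.0, 0.0]
ft_force: [-4.5, 0.9, 17.6]
gripper_width: -0.0003
grasp_force: 8.9
```

Green is at its stop (z = 0.051) with force well above the spring, and was held for over 1 s. Retreat straight up.

Call:
{"fn": "drive_tool", "kwargs": {"increments": [[0,0,-10,0,-1],[0,0,-30,0,-1],[0,0,-50,0,-1],[0,0,-50,0,-1],[0,0,-20,0,-1],[0,0,0,0,-1],[0,0,0,0,-1],[0,0,0,0,-1]]}}

```text
t: 13.95
position: [0.5412, -0.0979, 0.2079]
orientation: [0.988, 0.157, -0.001, -0.0]
ft_force: [-0.2, 0.4, 1.3]
gripper_width: -0.0001
grasp_force: 0.0
```

Run:
```python
from h import *
s=robot.read_state();print(s['t'],s['position'],s['ft_force'])
c=cams.camera('side');a=cv2.resize(c['img'][215:335,255:375],(480,480),interpolation=cv2.INTER_CUBIC)
cv2.imwrite('pics/e0.png',a)
```

```text
13.95 [ 0.541164   -0.09787202  0.20789342] [-0.23454124  0.37435574  1.3343191 ]
```

View pics/e0.png

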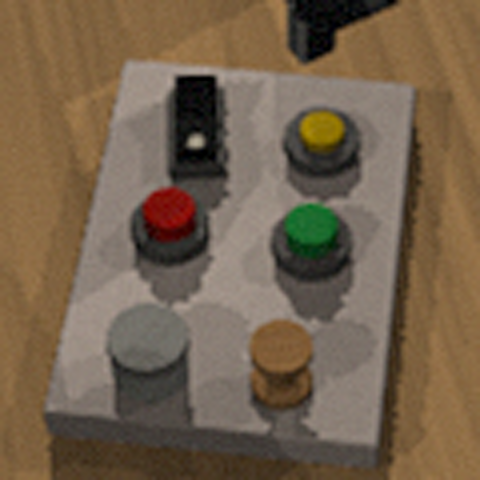

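In the crop, yellow (322,130) is down, the rocker (196,140) is over, and green (312,230) and red (168,212) are up. Spool and tin haven't moved, and the arm is clear.

```bash
python3 -c "
from plant import robot
print(robot.hand_in())"
```

```text
the job is handed in; nothing more can be done
None
```

I handed the job in at about 14 s: yellow is pressed and staying down, the rocker is fully over, green was held over 1 s and came back up, and red was never pressed; the arm stayed clear of the cup, spool, tin and spinner, but the hand-in gave no verdict.

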